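# Feed the crayon chopper and hold its lid in the jog position

## Task

Use the wooden pusher, not the fingers, to sweep all four crayon stubs along the chopper's tray into its round chamber, then put the pusher back down on the table. Fit the bayonet lid into the chamber mouth until it is fully seated and twist it clockwise (seen from above) half-way, its grip bar at about 45 degrees to the tray, never letting it come round to where it locks, at 90 degrees. The lid is sprung and would turn back: finish while still gripping it and holding it steadily half-way, leaving the other things on the table undisturbed.

Things in the scene. Friction and masses are not known exactly. Their poses are not given: they have to be found in the camera images.
- chopper: Fixed white box, aluminium top 90 mm above the table. Origin: table level, on the chamber axis; y runs along the tray to the chamber end, z up. Box x -55..55, y -185..58 mm. Open tray channel x -36..36, y -180..48, with fences 12 mm high, 5 thick, along sides and ends. Stubs lie at y -125..-55. Pips on the fences show lid positions: +y end insert, +x+y corner half-way, +x side lock.
- mouth (a point): Centre of the chamber mouth: a 71 mm round hole flush in the tray floor, 90 mm above the table, as wide as the channel, so pieces pushed along the tray fall in (open down to 10 mm above the table). Two notches, 26 mm wide, reach to y +41.5 and -41.5 mm of the chopper and let the lid's lugs through the 6 mm thick lip.
- drive_ring (a joint): Sprung ring under the lip, pushed round by the lid's lugs. Rad: 0 at rest, grows as the lid turns clockwise seen from above; stop at 1.57. The lid turns some 0.08 rad before it meets the ring, so the ring reads that much less. Half-way 0.75; the lock begins at 1.2. Spring 0.06 N m at 0, 0.12 at half-way: turns the lid back if let go.
- lid: Grey plug lid, plug down on the table, 0.12 kg. Origin: centre of underside, z up. Plug 66 mm diameter, 22 high; two lugs at its foot, 20 wide, 10 high, reach x +39 and -39. Grip bar in line with the lugs: 52 long (x), 16 thick (y), z 22 to 64. Inserted with the bar along the tray, either way round. Seated: origin 18 mm below the tray floor, lugs resting on the ring; clearance 2.5 mm.
- pusher: Wooden pusher block standing upright on the table. Origin at the centre of its underside, z up. Blade 62 mm wide (y), 22 mm thick (x), 30 mm high; above it a grip 40 mm wide (y), 18 mm thick (x), from 29 to 87 mm. Both faces alike. Mass about 0.11 kg.
- pump_bottle: Clear pump bottle, 60 mm diameter, 175 mm high, standing; origin under its centre. Bystander.
- marker_tub: Clear tub of markers, 110 x 150 mm, 105 mm high with the markers; origin under its centre. Bystander.
- tissue_box: Paper tissue box, 110 x 200 x 60 mm; origin under its centre. Bystander.
- stub0: Crayon stub, a block 18 x 24 x 12 mm (x, y, z); origin at the centre of its underside. One of four alike, lying in the tray between y -125 and y -55 mm of the chopper.
- stub1: Crayon stub, a block 18 x 24 x 12 mm (x, y, z); origin at the centre of its underside. One of four alike, lying in the tray between y -125 and y -55 mm of the chopper.
- stub2: Crayon stub, a block 18 x 24 x 12 mm (x, y, z); origin at the centre of its underside. One of four alike, lying in the tray between y -125 and y -55 mm of the chopper.
- stub3: Crayon stub, a block 18 x 24 x 12 mm (x, y, z); origin at the centre of its underside. One of four alike, lying in the tray between y -125 and y -55 mm of the chopper.
Mind the look-alikes: they are no part of the job. There is more than one size of the lid; the one meant has the size given above.

How it is judged:
By the outcome, as a careful person would: the job done as asked, in the order asked, and still so for the second after the job is handed in, while the arm keeps its last pose, push and grip.
It also fails if it takes over 67 s, if anything falls off the work surface, if the arm or the gripper's body presses on something with over 40 N, if the wrist force passes 120 N, or if a joint passes its speed limit or range.

## Robot

A 6-joint arm with a two-finger parallel gripper is mounted at the origin on the work surface. World frame = base frame: x ahead of the robot, y to its left, z up, the work surface at z = 0. Lengths are in mm, angles in rad, forces in N, time in s.
With the tool pointing down it reaches from about 400 to 825 mm from the base axis. Payload 7 kg.
Tool frame: the origin (TCP) lies at the very end of the fingers, on their centre line; the grasp point (between the pads) lies 19 mm behind it; z points along the fingers, y is the line along which they close (so a half turn about z gives the same grasp; the last joint's range is limited). The gripper opens to 88 mm and grips with 3 to 60 N. Pads are 19 mm wide; open, the fingers measure 130 mm over their backs; the gripper's body (78 mm by 193 mm) begins 47 mm behind the grasp point.
Start: joints at [1.564, 0.359, 0.012, 0, -1.224, -0.288], TCP at [196.129, 645.855, 226.561] pointing down, gripper open.
Joint ranges: [-3.07, 3.07], [-1.43, 2.12], [-1.02, 1.25], [-3.03, 1.67], [-3.05, -0], [-3.03, 3.03]. Speed limits (rad/s): [2.39, 2.39, 3.01, 3.14, 3.14, 3.14].

## Interface

Orientations are given as a unit quaternion [x, y, z, w].
In Python, from plant import bot gives the robot as it stands. Calls block until the motion is done:
- bot.move_ptp(position, orientation): joint-space move of the TCP to a pose.
- bot.line_to(position, velocity=150, ori=None): straight line of the TCP; ori=None keeps the orientation; velocity is the mean speed in mm/s.
- bot.move_joints(angles): joint-space move.
- bot.move_gripper(opening, force=None): finger opening in mm; force is the grip in N (None keeps the last); returns when the fingers have stopped.
- bot.pause(seconds).
- bot.solve_ik(position, orientation): joint angles nearest the present ones, or None.
- bot.read_state(): the state.
- bot.camera(name): name is "scene" or "top" or "wrist"; returns the picture (400x640x3 uint8, red, green, blue); there is no depth.
- bot.get_calibration(name): a dict with "fx", "fy", "cx", "cy" (pixels), "view" (4x4, takes a point from world to camera coordinates); the wrist camera has in their place "T_tool_cam" (4x4, takes a point from camera to tool coordinates, whose origin is the TCP and whose axes are the flange's). Camera axes: x right, y up, looking along -z (the intrinsics and any distortion apply to the point x, -y, -z); pixel columns grow to the right and rows downward; lengths in mm; the calibration is good to about 2 mm. The wrist camera is an equidistant fisheye: a pixel r from the principal point sees the ray r / f radians off the axis. A picture is of the moment at which its call begins: read the wrist's pose just before it. get_calibration takes no time and is no camera call.
A pose or a line that the arm cannot do raises bot.Unreachable and nothing moves.
- bot.close_job(): hands the job in; it is judged then, once.
The state is a dict: "t": time; "joint_pos": joint angles; "qvel": joint speeds; "tau": joint torques, N m; "tcp_pos": TCP position; "eef_rot": TCP orientation; "contact_force": force on the tool from outside, world axes, zero at the start; "moment": the same for the moment, N m; "width": finger opening in mm; "finger_force": force on a finger pad.
Only numpy, scipy, OpenCV 4.12 (cv2) and the standard library are available. Lean on these libraries where they do the work, as an engineer would, in place of code of your own. Each camera call takes 0.05 s, during which the arm holds its last target. There are 200 camera calls.

## Working session

There is one attempt and no reset: what is moved stays moved. The work goes in short steps, each a Python script; the robot and the scene stay as the last script left them, time stands still between calls to the robot, and variables do not carry over. Pictures are saved under pics/ and viewed, at most 11 in all, crops included, and the job is handed in when it is done.

```bash
ls; mkdir -p pics
python3 - <<'E'
from plant import bot
import cv2,numpy as np
for n in ("scene","top"):
    cv2.imwrite(f"pics/{n}0.png",bot.camera(n)[:,:,::-1])
    c=bot.get_calibration(n);print(n,{k:np.round(v,3).tolist() for k,v in c.items()})
print({k:np.round(v,3).tolist() for k,v in bot.get_calibration("wrist").items()})
s=bot.read_state();print(s)
E
```

```text
pics
scene {'fx': 430.025, 'fy': 430.025, 'cx': 317.432, 'cy': 197.084, 'view': [[0.65, 0.759, -0.017, -400.766], [-0.497, 0.442, 0.746, 204.325], [0.574, -0.477, 0.665, -1427.768], [0.0, 0.0, 0.0, 1.0]]}
top {'fx': 421.364, 'fy': 421.364, 'cx': 317.322, 'cy': 193.527, 'view': [[0.007, -1.0, -0.025, 66.945], [0.982, 0.002, 0.189, -575.239], [-0.189, -0.026, 0.982, -1218.268], [0.0, 0.0, 0.0, 1.0]]}
{'fx': 309.707, 'fy': 309.707, 'cx': 321.09, 'cy': 197.862, 'T_tool_cam': [[0.0, 0.963, 0.268, 73.523], [1.0, -0.0, 0.001, 0.557], [0.001, 0.268, -0.963, -157.611], [0.0, 0.0, 0.0, 1.0]]}
{'t': 0.1, 'joint_pos': array([ 1.56412623e+00,  3.59323670e-01,  1.11475821e-02, -3.09553543e-04,
       -1.22410526e+00, -2.88092043e-01]), 'qvel': array([-0.00013024, -0.00014687,  0.00128415, -0.00045952,  0.00038524,
       -0.00028495]), 'tau': array([-2.30721467e-03, -5.84159195e+01,  2.93751526e+01,  7.01553226e+00,
        1.01396267e-02, -4.86639669e-05]), 'tcp_pos': array([195.99950794, 645.45512317, 225.70949882]), 'eef_rot': array([ 9.89151031e-01, -1.46900188e-01, -3.99557847e-05,  7.55580140e-04]), 'contact_force': array([-0.53101293, -0.17360522,  0.07272941]), 'moment': array([-0.01276006,  0.02927357,  0.04162742]), 'finger_force': 0.0, 'width': 87.88283978962933}
```

View pics/top0.png

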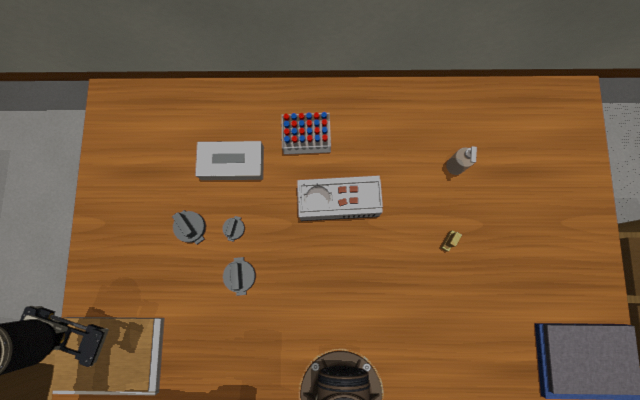

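View pics/scene0.png

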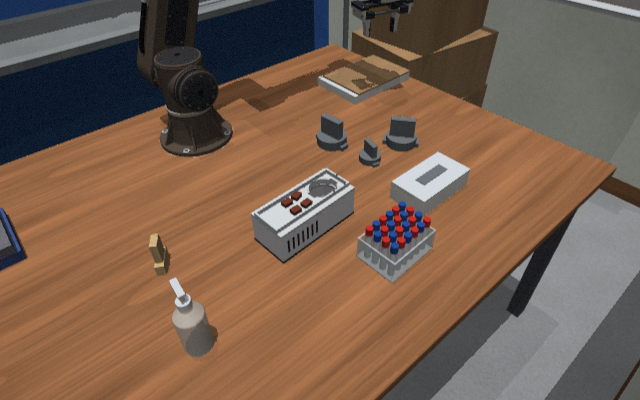

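The top view shows three lids, at about (188,227), (233,229) and (239,276). The chopper is at (340,198) with its chamber at the left (+y) end and the stubs at (348,195). The pusher is at (452,241). At about 0.32 px/mm, a 66 mm plug should be about 21 px across, which fits the small one at (233,229). I'll measure it and confirm in a crop.

```bash
cat > h.py <<'E'
import cv2,numpy as np
from plant import bot
def ray(name,uv):
    c=bot.get_calibration(name);V=np.array(c["view"]);R=V[:3,:3]
    d=np.array([(uv[0]-c["cx"])/c["fx"],-(uv[1]-c["cy"])/c["fy"],-1.])
    return -R.T@V[:3,3],R.T@d
def on_plane(name,uv,z):
    o,d=ray(name,uv);return o+d*(z-o[2])/d[2]
E
python3 - <<'E'
from h import *
a=cv2.imread("pics/top0.png")
crop=lambda x0,x1,y0,y1,f:cv2.resize(a[y0:y1,x0:x1],None,fx=f,fy=f,interpolation=cv2.INTER_CUBIC)
p=crop(165,265,205,300,6);cv2.imwrite("pics/lids.png",p)
b=np.zeros((600,800,3),np.uint8);q=crop(290,390,170,226,8);b[:q.shape[0]]=q[:,:800]
r=crop(430,480,225,255,5);b[450:450+r.shape[0],:r.shape[1]]=r
cv2.imwrite("pics/chop.png",b)
hsv=cv2.cvtColor(a,cv2.COLOR_BGR2HSV)
m=((hsv[...,1]<70)).astype(np.uint8)
n,l,st,ce=cv2.connectedComponentsWithStats(m)
for s,c in zip(st,ce):
    if 80<s[4]<6000 and s[1]>80 and s[1]<300:print(s,c.round(1),on_plane("top",c,10).round(0),"w mm",s[2]/.318)
m=((hsv[...,1]<90)&(hsv[...,2]<140)).astype(np.uint8)
E
```

```text
[282 113  49  41 950] [306.6 139.5] [761. 106.  10.] w mm 154.08805031446542
[ 195  141   68   39 2521] [229.2 160.2] [692. 353.  10.] w mm 213.83647798742138
[447 146  30  28 445] [463.2 159.1] [ 695. -389.   10.] w mm 94.33962264150944
[ 297  176   86   45 3227] [338.7 197.9] [570.   4.  10.] w mm 270.44025157232704
[172 210  33  34 845] [188.6 226.4] [479. 471.  10.] w mm 103.77358490566037
[223 216  21  25 388] [233.2 228. ] [474. 331.  10.] w mm 66.0377358490566
[223 257  32  39 868] [238.7 275.9] [329. 308.  10.] w mm 100.62893081761005
```

View pics/lids.png

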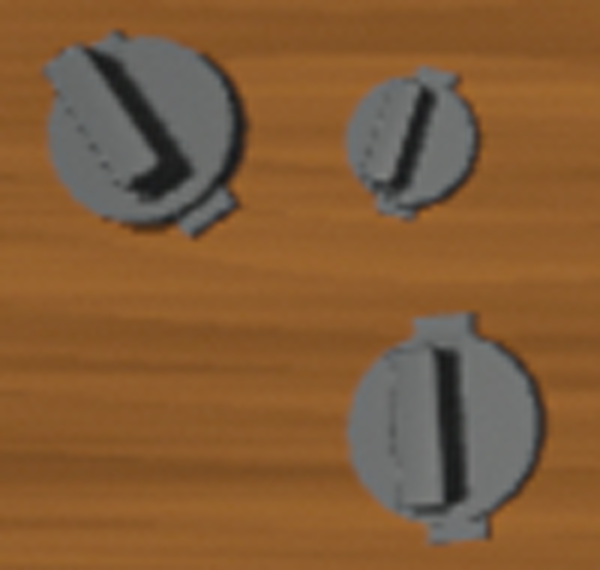

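View pics/chop.png

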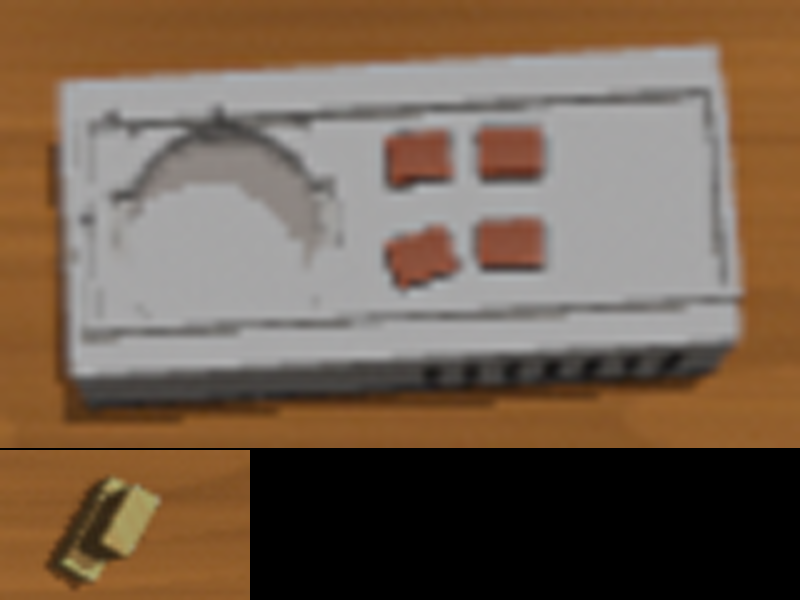

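The crop confirms it. The lid at crop (412,145) is about 132 px at 6x, which is 22 px or 68 mm, so it's the 66 mm lid. The other two are about 195 px, roughly 98 mm, and are decoys. The chopper's top corners in the crop are about (60,82), (718,45), (740,305) and (72,375). Next I'll make rough poses and take close wrist views on the way.

```bash
cat >> h.py <<'E'
from scipy.spatial.transform import Rotation as Ro
def down(yaw):  # tool pointing down, tool y (closing line) = world direction yaw-90deg; tool x at yaw
    return (Ro.from_euler('z',yaw)*Ro.from_euler('x',np.pi)).as_quat()
def wrist_shot(fn):
    s=bot.read_state();im=bot.camera("wrist")
    cv2.imwrite(fn,im[:,:,::-1]);np.savez(fn[:-4]+".npz",p=s["tcp_pos"],q=s["eef_rot"])
def wplane(fn,uv,z):
    d=np.load(fn[:-4]+".npz");c=bot.get_calibration("wrist")
    x,y=(uv[0]-c["cx"])/c["fx"],(uv[1]-c["cy"])/c["fy"];r=np.hypot(x,y)+1e-9
    v=np.array([x/r*np.sin(r),-y/r*np.sin(r),-np.cos(r)])
    T=np.array(c["T_tool_cam"]);R=Ro.from_quat(d["q"]).as_matrix()
    o=d["p"]+R@T[:3,3];v=R@T[:3,:3]@v
    return o+v*(z-o[2])/v[2]
E
python3 - <<'E'
from h import *
P=[on_plane("top",(290+u/8,170+v/8),90) for u,v in((60,82),(718,45),(740,305),(72,375))]
for p in P:print(p.round(0))
A,B,C,D=[p[:2] for p in P]
ya=((A+D)-(B+C))/2;ya/=np.linalg.norm(ya);print("chop yaw of y",np.degrees(np.arctan2(ya[1],ya[0])))
O=(A+B+C+D)/4+ya*63.5;print("origin",O)
l=lambda u,v,z:on_plane("top",(165+u/6,205+v/6),z)
print("lid lugs",l(435,77,5),l(397,210,5), "disc",l(412,143,20))
r=lambda u,v,z:on_plane("top",(430+u/5,225+v/5),z)
print("pusher top corners",*[r(*x,87).round(0) for x in((128,33),(160,47),(128,107),(100,93))])
s=bot.read_state();print(Ro.from_quat(s["eef_rot"]).as_matrix().round(2))
for n,p in (("lid",(474,331,150)),("chop",(570,0,240)),("push",(445,-355,190))):
    for yaw in (0,np.pi/2,np.pi,-np.pi/2):
        q=bot.solve_ik(list(p),down(yaw)); print(n,round(yaw,2),None if q is None else np.round(q,2))
E
```

```text
[608. 127.  90.]
[ 623. -116.   90.]
[ 525. -122.   90.]
[499. 121.  90.]
chop yaw of y 94.78395793890299
origin [558.52872508  66.20924659]
lid lugs [506.9005116  319.90448954   5.        ] [437.6975074  336.66436544   5.        ] disc [470.78461347 327.0334241   20.        ]
pusher top corners [ 458. -330.   87.] [ 450. -348.   87.] [ 416. -327.   87.] [ 424. -312.   87.]
[[ 0.96 -0.29 -0.  ]
 [-0.29 -0.96 -0.  ]
 [ 0.    0.   -1.  ]]
lid 0 [ 0.95  0.26 -0.31  0.   -1.    0.62]
lid 1.57 [ 0.95  0.26 -0.31  0.   -1.    2.19]
lid 3.14 [ 0.95  0.26 -0.31 -0.   -1.   -2.52]
lid -1.57 [ 0.95  0.26 -0.31  0.   -1.   -0.95]
chop 0 [ 0.34  0.18 -0.2   0.   -1.19  1.23]
chop 1.57 [ 0.34  0.18 -0.2   0.   -1.19  2.8 ]
chop 3.14 [ 0.34  0.18 -0.2  -0.   -1.19 -1.91]
chop -1.57 [ 0.34  0.18 -0.2   0.   -1.19 -0.34]
push 0 [-0.33  0.21 -0.28  0.   -1.08  1.9 ]
push 1.57 [-0.33  0.21 -0.28  0.   -1.08 -2.81]
push 3.14 [-0.33  0.21 -0.28  0.   -1.08 -1.24]
push -1.57 [-0.33  0.21 -0.28  0.   -1.08  0.33]
```

Run:
```python
from h import *
r=np.radians
for n,p,y in (("wlid",(471,328,140),r(-14)),("wchop",(560,15,215),r(5)),("wpush",(437,-329,190),r(-28))):
    bot.move_ptp(list(p),down(y));bot.pause(.15);wrist_shot(f"pics/{n}.png");s=bot.read_state();print(s["t"],s["tcp_pos"].round(1))
a=[cv2.imread(f"pics/{n}.png") for n in("wlid","wchop","wpush")]
c=np.vstack([a[1][:,:],np.hstack([cv2.resize(a[0],(320,200)),cv2.resize(a[2],(320,200))])]);cv2.imwrite("pics/w1.png",c)
```

```text
1.8833 [470.7 328.9 140.1]
3.35 [559.9  15.9 214.7]
4.9167 [ 437.7 -328.3  190.1]
```

View pics/w1.png

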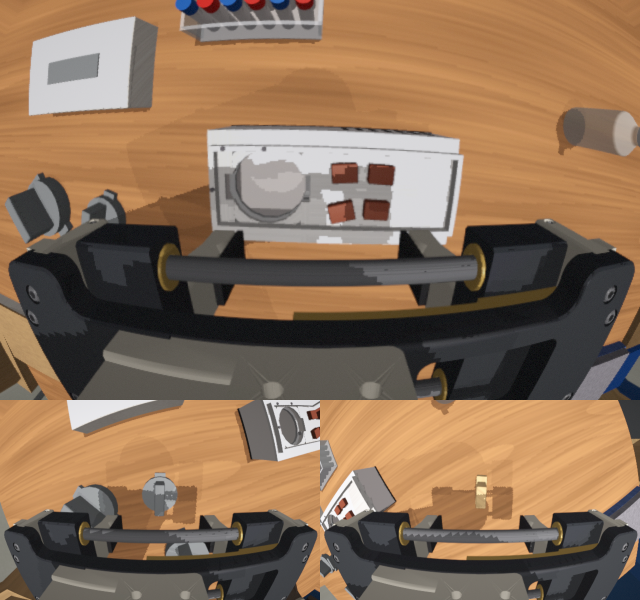

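The wrist view of the chopper has its mouth at about (268,186) and the stubs at (343,172), (380,174), (341,211) and (376,209). The lid is at about (318,188) in its own frame and the pusher at about (322,184). I'll enlarge these so I can read the edges.

Run:
```python
import cv2,numpy as np
b=np.zeros((600,800,3),np.uint8)
def put(n,x0,y0,w,h,f,X,Y):
    a=cv2.imread(f"pics/{n}.png")[y0:y0+h,x0:x0+w];a=cv2.resize(a,None,fx=f,fy=f,interpolation=cv2.INTER_CUBIC);b[Y:Y+a.shape[0],X:X+a.shape[1]]=a
put("wchop",202,125,266,115,3,0,0)
put("wlid",260,130,130,80,3,0,350)
put("wpush",270,130,120,80,3,400,350)
cv2.imwrite("pics/w2.png",b)
```

```text
(no output)
```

View pics/w2.png

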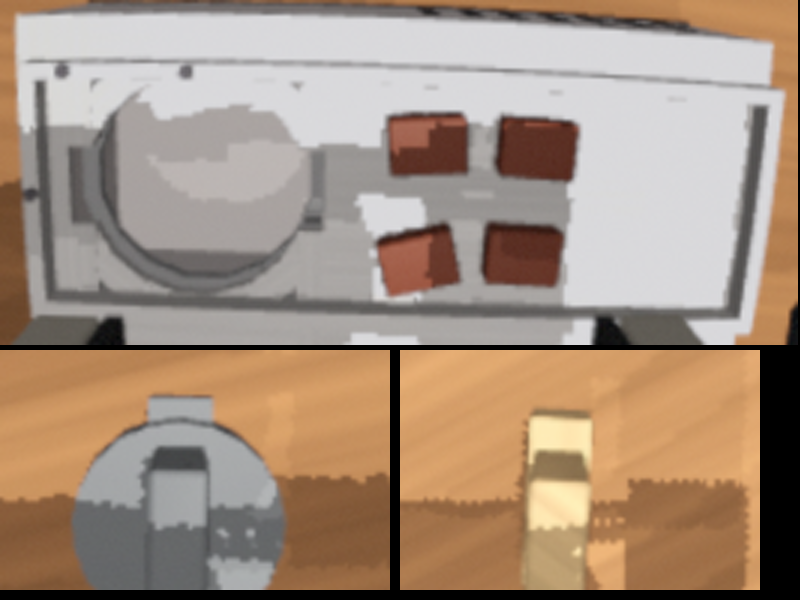

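Run:
```python
from h import *
f=lambda u,v,z:wplane("pics/wchop.png",(202+u/3-.33,125+v/3-.33),z)[:2]
n1,n2=f(70,185,90),f(325,189,90);d=n1-n2
print("notch c",(n1+n2)/2,"len",np.linalg.norm(d),"yaw",np.degrees(np.arctan2(d[1],d[0])))
px,py,pc=f(186,71,102),f(30,195,102),f(62,71,102)
print("pips",px,py,pc)
# channel inner corners on floor (z=90) / fence tops outer corners z=102
for n,uv in dict(TLo=(25,61),TRo=(783,90),BLi=(53,295),BRi=(730,312)).items():print(n,f(*uv,90),f(*uv,102))
# stub rows -> chopper y check
Y=np.array([np.cos(np.radians(95)),np.sin(np.radians(95))])
g=lambda n,x0,u,v,z:wplane(f"pics/{n}.png",(x0+u/3-.33,130+(v-350)/3-.33),z)[:2]
L=lambda u,v,z:g("wlid",260,u,v,z)
print("lid lug tip",L(148,397,10),L(212,397,10),"disc side",L(73,525,22),L(285,525,22),"bar top end",L(152,470,64),L(207,470,64))
P=lambda u,v,z:g("wpush",270,u-400,v,z)
print("push blade end",P(530,413,30),P(591,413,30),"grip end",P(531,478,87),P(588,478,87))
```

```text
notch c [561.04531423  68.02895361] len 82.63592557736001 yaw 93.9495474031941
pips [599.04065741  70.457999  ] [557.08675479 118.89194015] [596.64967997 108.94512786]
TLo [597.55647121 125.50492325] [599.07879319 121.11427823]
TRo [ 611.22011501 -119.20425867] [ 612.16150453 -113.19068707]
BLi [519.60416736 115.40858717] [524.44076079 111.44720462]
BRi [ 533.37944003 -114.92195145] [ 537.6303549  -109.09044924]
lid lug tip [516.34903271 329.35373248] [511.57273179 310.10119238] disc side [485.01864829 360.70053621] [469.3963837  297.56700382] bar top end [502.7501994  329.55282106] [499.37159466 315.91545882]
push blade end [ 473.17876084 -337.45455781] [ 463.40350831 -355.9657111 ] grip end [ 461.85386028 -333.4474374 ] [ 454.25208542 -347.83282904]
```

Measured poses:
- **Chopper:** origin about (560.6, 68.2), yaw 3.4°. The notches and pips agree.
- **Lid:** (476, 329), yaw -13.9°.
- **Pusher:** (440.6, -331.7), yaw -27.9°.

Next I'll grip the pusher and sweep.

```bash
cat >> h.py <<'E'
CY=np.radians(3.4);CO=np.array([560.6,68.2])
def ch(x,y,z):
    return [CO[0]+x*np.cos(CY)-y*np.sin(CY),CO[1]+x*np.sin(CY)+y*np.cos(CY),z]
def st(tag):
    s=bot.read_state();print(tag,"t",round(s["t"],2),"tcp",s["tcp_pos"].round(1),"F",s["contact_force"].round(1),"M",s["moment"].round(2),"w",round(s["width"],1),"ff",round(s["finger_force"],1));return s
E
python3 - <<'E'
from h import *
py=np.radians(-27.9)
bot.move_ptp([440.6,-331.7,110],down(py))
bot.line_to([440.6,-331.7,38],120);st("at")
bot.move_gripper(10,40);st("grip")
bot.line_to([440.6,-331.7,200],200);st("up")
bot.move_ptp(ch(0,-152,200),down(CY));st("over")
wrist_shot("pics/wh.png")
bot.line_to(ch(0,-152,150),120)
bot.line_to(ch(0,-152,129.5),40);st("low")
bot.line_to(ch(0,-130,129.5),60);st("mid")
E
```

```text
at t 6.08 tcp [ 441.5 -332.    39.1] F [-0.1 -0.2 -0.1] M [ 0.   -0.01  0.  ] w 87.7 ff 0.0
grip t 7.18 tcp [ 440.6 -331.7   38. ] F [ 0.1 -0.5 -0.2] M [ 0.02  0.   -0.02] w 17.5 ff 40.0
up t 8.14 tcp [ 439.8 -331.2  198.7] F [-0.7 -0.9 -1.1] M [-0.01  0.03  0.02] w 18.1 ff 40.0
over t 9.22 tcp [569.1 -84.3 199.6] F [-0.1  0.6 -1.5] M [-0.04 -0.03 -0.05] w 17.7 ff 40.0
low t 10.5 tcp [569.7 -83.5 129.5] F [ 0.3  0.2 -1.9] M [-0.02 -0.01  0.  ] w 17.6 ff 40.0
mid t 11.02 tcp [568.4 -61.1 129.6] F [-0.2  0.6 -1. ] M [-0.06  0.01  0.  ] w 18.0 ff 40.0
```

View pics/wh.png

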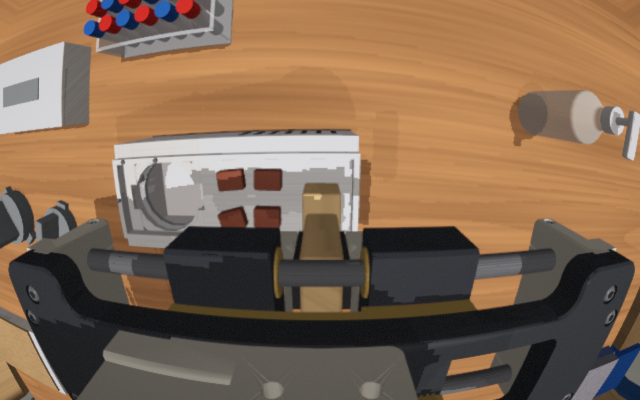

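The pusher is held squarely, with its blade end at (321,187) in the tray behind the stubs and no contact force. I'll sweep, check, and return it.

Run:
```python
from h import *
bot.line_to(ch(0,-60,129.5),60);st("a")
bot.line_to(ch(0,3,129.5),50);st("b")
bot.pause(.2)
bot.line_to(ch(0,-40,129.5),120)
bot.line_to(ch(0,-40,200),150);st("up")
bot.move_ptp(ch(0,-110,215),down(CY));bot.pause(.1);wrist_shot("pics/wsw.png")
a=cv2.imread("pics/wsw.png")[120:260,60:400];cv2.imwrite("pics/wsw_c.png",cv2.resize(a,None,fx=2.3,fy=2.3,interpolation=cv2.INTER_CUBIC))
```

```text
a t 12.33 tcp [564.1   8.1 129.5] F [-0.2 -0.4 -1.2] M [-0.05 -0.02 -0.01] w 17.7 ff 40.0
b t 13.74 tcp [560.4  70.9 129.5] F [-0.4  0.  -1.6] M [-0.09 -0.01 -0.06] w 17.5 ff 40.0
up t 15.07 tcp [562.4  28.7 199.3] F [ 0.  -0.3 -1.8] M [-0.02  0.02  0.  ] w 17.9 ff 40.0
```

View pics/wsw_c.png

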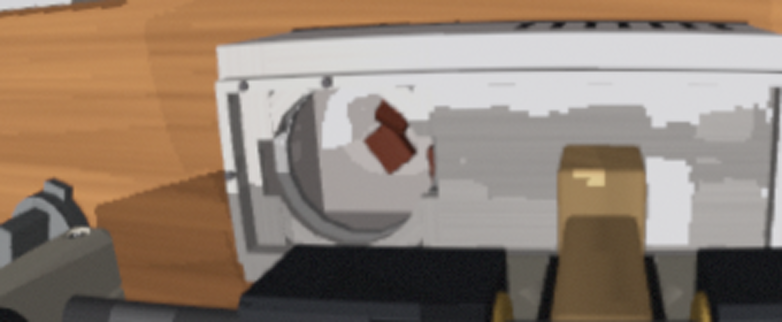

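The tray floor is clear, and stubs are visible down in the chamber at crop (390,140) and (432,160). I'll put the pusher down, look straight into the chamber on the way, then grasp the lid.

Run:
```python
from h import *
r=np.radians
py=r(-27.9)
bot.move_ptp([440.6,-331.7,150],down(py))
bot.line_to([440.6,-331.7,60],120)
bot.line_to([440.6,-331.7,38.3],40);bot.pause(.2);st("placed")
bot.move_gripper(60);bot.line_to([440.6,-331.7,150],150)
bot.move_ptp(ch(-5,0,225),down(CY));bot.pause(.15);wrist_shot("pics/wm.png")
ly=r(-13.9)
bot.move_ptp([476,329,120],down(ly));bot.pause(.1)
bot.line_to([476,329,32],100);bot.pause(.1);st("at lid")
bot.move_gripper(8,50);st("grip")
bot.line_to([476,329,36],30);st("lift?")
b=np.zeros((600,800,3),np.uint8)
a=cv2.imread("pics/wm.png")[120:230,250:400];a=cv2.resize(a,None,fx=3,fy=3);b[:330,:450]=a
cv2.imwrite("pics/top2.png",bot.camera("top")[:,:,::-1])
t=cv2.imread("pics/top2.png")[170:270,160:480];b[340:590,:800]=cv2.resize(t,(800,250));cv2.imwrite("pics/c2.png",b)
```

```text
placed t 18.62 tcp [ 440.7 -331.7   38.1] F [ 0.8 -0.8 -1. ] M [ 0.08  0.02 -0.03] w 17.6 ff 40.0
at lid t 24.52 tcp [476.4 329.5  32.8] F [ 1.   0.  -0.1] M [-0.08  0.01 -0.01] w 60.1 ff 0.0
grip t 25.29 tcp [476.  329.1  32. ] F [-0.3  0.5  0.7] M [ 0.07 -0.    0.01] w 15.8 ff 50.0
lift? t 25.57 tcp [476.1 329.1  36.2] F [ 0.1 -0.6 -1.4] M [-0.07  0.06 -0.01] w 15.8 ff 50.0
```

View pics/c2.png

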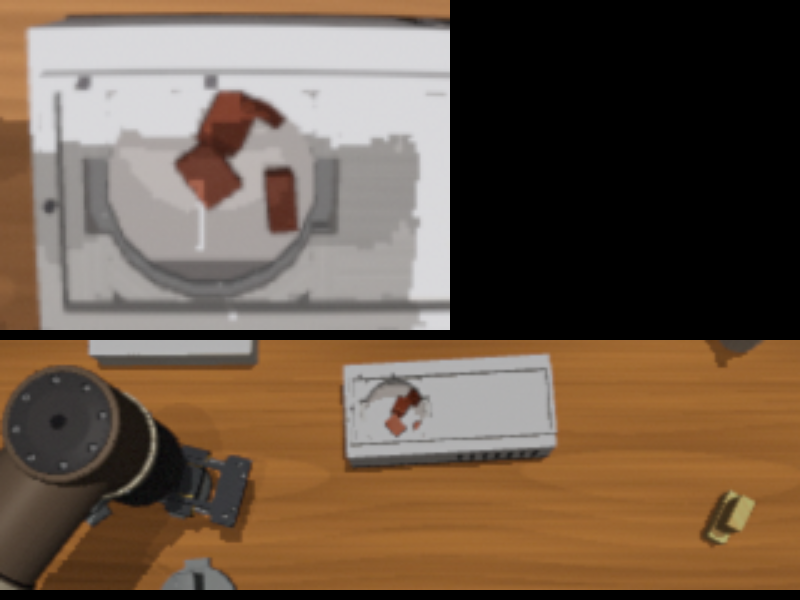

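All four stubs are in the chamber at crop (235,120), (262,108), (210,175) and (280,200). The pusher stands where it was. The lid is gripped with the pads 15.8 mm apart. I'll refine the mouth from this view, then insert step by step while watching the forces.

```bash
cat > ins.py <<'E'
from h import *
f=lambda u,v,z:wplane("pics/wm.png",(250+u/3-.33,120+v/3-.33),z)[:2]
n1,n2=f(84,195,90),f(338,195,90);d=n1-n2
R=np.array([[np.cos(CY),-np.sin(CY)],[np.sin(CY),np.cos(CY)]])
print("notch",(n1+n2)/2,np.linalg.norm(d),np.degrees(np.arctan2(d[1],d[0]))-90)
for uv,l in (((210,82),(38.5,0)),((50,206),(0,50.5)),((83,82),(38.5,50.5))):print(f(*uv,102)-R@l)
bot.line_to([476,329,190],200)
yaw=CY-np.pi/2
bot.move_ptp(ch(0,0,160),down(yaw));bot.pause(.2);st("over")
wrist_shot("pics/wi.png")
bot.line_to(ch(0,0,126),80);bot.pause(.2);st("126")
E
python3 ins.py
```

```text
notch [561.00364403  67.93849644] 82.55215661240301 3.323077229687854
[560.33923302  68.04267208]
[560.3696252   67.88520877]
[561.40496768  56.21765168]
over t 27.81 tcp [560.6  69.4 160.1] F [-0.2  0.5 -0.3] M [ 0.07 -0.04 -0.05] w 15.7 ff 50.0
126 t 28.63 tcp [561.   68.3 126.6] F [-1.   0.1 -1. ] M [ 0.03 -0.07 -0.04] w 15.8 ff 50.0
```

View pics/wi.png

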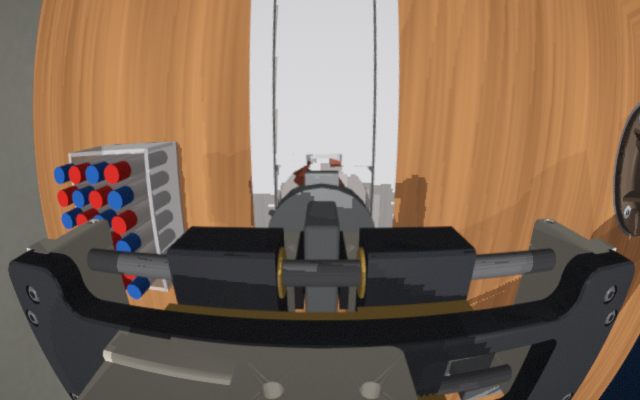

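The origin agrees within 0.5 mm. The held lid is lined up with the channel, its lug at (322,178) toward the notch at (323,160). Descending.

Run:
```python
from h import *
for z in (121,117,114,111,108,106,105,104,103.5):
    bot.line_to(ch(0,0,z),25);bot.pause(.1);s=st(z)
    if s["contact_force"][2]>10:print("stop");break
```

```text
121 t 29.08 tcp [560.6  68.2 121. ] F [ 0.2  0.2 -1.2] M [ 0.15 -0.06 -0.03] w 15.9 ff 50.0
117 t 29.49 tcp [560.6  68.2 117. ] F [-0.3  0.1 -1. ] M [ 0.04 -0.11 -0.03] w 15.5 ff 50.0
114 t 29.86 tcp [560.6  68.2 114. ] F [-1.  -0.4 -0.4] M [ 0.05 -0.09  0.06] w 15.5 ff 50.0
111 t 30.23 tcp [560.6  68.2 111. ] F [ 0.7 -0.8 -0.7] M [ 0.11 -0.04 -0.04] w 15.8 ff 50.0
108 t 30.59 tcp [560.6  68.2 108. ] F [ 0.1 -0.8 -0.2] M [ 0.1  -0.02  0.03] w 15.6 ff 50.0
106 t 30.94 tcp [560.6  68.2 106. ] F [ 0.6  0.7 -2. ] M [ 0.04 -0.06  0.02] w 15.6 ff 50.0
105 t 31.29 tcp [560.6  68.2 105. ] F [-0.2  1.2 -1.1] M [ 0.12 -0.04  0.  ] w 15.8 ff 50.0
104 t 31.64 tcp [560.6  68.2 104. ] F [ 0.2 -0.4 -0.6] M [ 0.11 -0.08  0.01] w 15.9 ff 50.0
103.5 t 31.99 tcp [560.7  68.2 103.9] F [-2.   0.7  6. ] M [ 0.15  0.93 -0.  ] w 15.7 ff 50.0
```

The lid is seated, with contact at TCP z 103.9 where 104 was expected. Now I'll twist clockwise in steps.

Run:
```python
from h import *
for a in (.1,.25,.4,.55,.68,.76,.82):
    q=down(CY-np.pi/2-a)
    bot.line_to(ch(0,0,103.6),30,ori=q);bot.pause(.1);s=st(a)
    x=Ro.from_quat(s["eef_rot"]).as_matrix()[:,0];print("  turned",round(CY-np.pi/2-np.arctan2(x[1],x[0]),3))
    if abs(s["moment"][2])>1 or np.linalg.norm(s["contact_force"])>25:print("stop");break
wrist_shot("pics/wt.png")
```

```text
0.1 t 32.34 tcp [560.6  68.  103.9] F [-2.9  0.6  5.5] M [-0.1   0.76  0.08] w 15.9 ff 50.0
  turned 0.097
0.25 t 32.74 tcp [560.7  67.9 103.9] F [-2.3 -1.3  5.3] M [-0.47  0.69  0.09] w 15.6 ff 50.0
  turned 0.246
0.4 t 33.14 tcp [560.6  67.8 103.9] F [-1.7 -1.6  6.5] M [-0.68  0.73  0.14] w 16.0 ff 50.0
  turned 0.396
0.55 t 33.54 tcp [560.7  67.9 103.9] F [-1.5 -1.8  5.6] M [-0.46  0.63  0.12] w 15.5 ff 50.0
  turned 0.546
0.68 t 33.92 tcp [560.6  67.9 103.9] F [-2.  -1.8  4.5] M [-0.54  0.62  0.19] w 15.6 ff 50.0
  turned 0.676
0.76 t 34.27 tcp [560.5  67.9 103.9] F [-2.8 -1.2  5.6] M [-0.4   0.87  0.08] w 15.5 ff 50.0
  turned 0.757
0.82 t 34.62 tcp [560.4  67.9 103.9] F [-2.6 -2.   6.4] M [-0.31  0.96  0.09] w 15.8 ff 50.0
  turned 0.817
```

Run:
```python
from h import *
bot.pause(.8);st("hold")
a=cv2.imread("pics/wt.png")
t=bot.camera("top")[:,:,::-1];s=bot.camera("scene")[:,:,::-1]
b=np.zeros((600,800,3),np.uint8)
b[:300,:480]=cv2.resize(a,(480,300));b[300:,:480]=cv2.resize(t,(480,300))
b[:400,480:]=cv2.resize(s[110:310,210:370],(320,400));cv2.imwrite("pics/fin.png",b)
```

```text
hold t 35.48 tcp [560.4  67.9 103.9] F [-2.7 -1.2  6.4] M [-0.32  0.94  0.08] w 16.0 ff 50.0
```

View pics/fin.png

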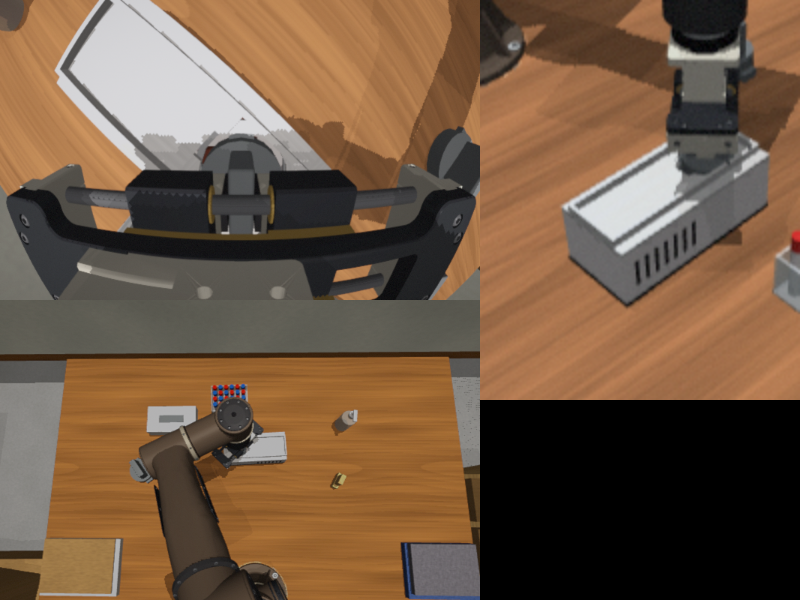

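The lid sits down in the mouth with its bar (240,160) vertical in the wrist view and the tray at about 45° to it. It's held steady with about 6 N down, and the pusher and bystanders are in place.

```bash
python3 -c "
from plant import bot
print(bot.close_job())"
```

```text
the job is handed in; nothing more can be done
None
```

The job is handed in at about 35.5 s of the 67 s: all four stubs are in the chamber, the pusher is back on the table, and the lid is seated, turned about 47° (0.82 rad) clockwise and still gripped; the hand-in call gave no verdict.

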